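Pack honey jars and clip the carry box shut

ROBOT

A 6-joint arm with a two-finger parallel gripper is mounted at the origin on a cart in front of the work surface, level with it; the furniture and walls round the work are solid. World frame = base frame: x ahead of the robot, y to its left, z up, the work surface at z = 0. Lengths are in mm, angles in rad, forces in N, time in s.
With the tool pointing down it reaches from about 350 to 975 mm from the base axis. Payload 7.1 kg.
Tool frame: the origin (TCP) lies midway between the tips of the shut fingers; the grasp point (between the pads) lies 19 mm behind it; z points along the fingers, x is the direction in which the jaws open and shut, and the axes are right-handed (so a half turn about z gives the same grasp; the last joint's range is limited). The gripper opens to 88 mm and grips with 3 to 60 N. Pads are 20 mm wide; open, the fingers measure 115 mm over their backs; the gripper's body (75 mm by 178 mm) begins 61 mm behind the grasp point.
Start: joints at [-1.176, 0.423, 1.63, -0, 1.089, -0.019], TCP at [251.322, -572.225, 222.675] pointing down, gripper open.
Joint ranges: [-3, 3], [-0.9, 2.11], [0.09, 2.58], [-1.31, 4.45], [0.11, 2.69], [-2.54, 2.54]. Speed limits (rad/s): [2.39, 2.39, 3.01, 3.14, 3.14, 3.14].

INTERFACE

Orientations are given as a rotation vector (axis times angle).
In Python, from workcell import telemetry, imaging, ticket gives the robot as it stands.
- The arm moves only by the tool jog_arm, never from a script. Its arguments are lists of equal length, an entry for each row: "travel": the shift along the world's x, y, z in units of 400 mm (1.0 is 400 mm), a list of three; "dr": the turn, a rotation vector about the world's x, y, z in units of 90 degrees (1.0 is 90 degrees), a list of three. In form: {"travel": [[tx, ty, tz], ...], "dr": [[wx, wy, wz], ...]}. A call has exactly 10 rows; each row is the pose to reach, as a shift and turn from the pose measured when the call began; what a row does not reach only later rows make up. A row lasts 1/10 s, in which the tool goes at most 50 mm and 8.59 degrees, less where a joint would pass 70% of its speed; a pose out of reach is approached as far as the arm can. A call with a number of a shift or a turn outside -1 to 1 is refused whole. A call with a gripper value outside its range is refused whole. "hand" is the opening, from -1 (shut) to 1 (fully open), set as the call begins (left out, the last holds). The fingers move at their own pace and stop on an object; the grip force is fixed at half the most. Time passes only in rows, so rows that repeat a pose let the fingers close, or fill a call up. It gives the time, the measured TCP pose, the force and the opening at its end, in the units of the state.
- telemetry.get_obs(): the state, without advancing time (a new reading comes with each control period).
- imaging.get_image(name): name is "side" or "top"; returns a dict with "pixels" (480x640x3 uint8, red, green, blue), "range_z" (480x640 float32, mm along the optical axis (not along the pixel's ray), 0 where there is no reading), "fx", "fy", "cx", "cy" (pixels), "extrinsics" (4x4, takes a point from world to camera coordinates). Camera axes: x right, y down, z forward; pixel columns grow to the right and rows downward; lengths in mm; the calibration is good to about 2 mm. A picture is of the moment at which its call begins.
- ticket.close_job(): hands the job in, once; it reports no verdict.
The state is a dict: "t": time; "qpos": joint angles; "qvel": joint speeds; "joint_torque": joint torques, N m; "ee_pos": TCP position; "orientation": TCP orientation; "ft_force": force on the tool from outside, world axes, zero at the start; "moment": the same for the moment, N m; "width": finger opening in mm.
Only numpy, scipy, OpenCV 4.12 (cv2) and the standard library are available. Lean on these libraries where they do the work, as an engineer would, in place of code of your own. Each camera call takes 0.05 s, during which the arm holds its last target. There are 200 camera calls.

TASK

Pack the honey order: first take out whatever has been left standing in the blue tray and stand it upright on the cork mat; then stand every honey jar (small, olive lid, black seal strip) that is there upright in the tray. With its four orange tabs still up, set the clear cover over the jars so that it seats fully on the tray's rim and let go of it, then press each tab down flat until all four are engaged; leave everything else where it is.

Things in the scene. Friction and masses are not known exactly. Their poses are not given: they have to be found in the camera images.
- tray: Blue tray, fixed. Origin: centre of underside, z up, long axis y. Walls 88 x 166 mm outside, 3 mm thick, 39 mm high; floor 5 mm above origin, inside 82 x 160 mm: two jars fit in a row (at y = +40 and -40 mm). Outside the walls, its top at 34 mm, runs a flat rim, 117 x 195 mm, with a 30 mm wide lug amid each side reaching 78 mm (x) and 117 mm (y) from centre. The cover sits on this rim.
- cover: Clear cover, loose, 0.3 kg, open below, first flat on the table. Origin: centre of its lower edge plane, z up, long axis y. Outside 101 x 179, inside 95 x 173 mm (3.5 mm play a side over the tray walls), top at 55 mm (inside 52); foot flange 115 x 195 x 5 mm with ears under the 4 orange tabs amid its sides. Seated: origin 34 mm above the tray's, y along the tray's y, either way round.
- cover_handle (a point): Centre of the blue bar handle of the cover, 81 mm above the cover's origin: bar 12 x 12 mm in section, 70 mm long along the cover's y, with 20 mm of air between it and the cover's top.
- tab_front (a joint): Hinge of the orange tab (32 long, 26 wide, 4 mm thick) amid the cover's -x side: 0 = standing up and out at 50 degrees, 0.87 rad = folded down flat, engaged (over 0.75 counts). Hinge line 52.5 mm from the cover's centre, 2 mm outside its wall, 7.5 mm above its origin plane; flat, the tab's top is 9.5 mm above that plane. Stays where left; 2 to 4 N on its outer end moves it.
- tab_back (a joint): Hinge of the orange tab (32 long, 26 wide, 4 mm thick) amid the cover's +x side: 0 = standing up and out at 50 degrees, 0.87 rad = folded down flat, engaged (over 0.75 counts). Hinge line 52.5 mm from the cover's centre, 2 mm outside its wall, 7.5 mm above its origin plane; flat, the tab's top is 9.5 mm above that plane. Stays where left; 2 to 4 N on its outer end moves it.
- tab_left (a joint): Hinge of the orange tab (32 long, 26 wide, 4 mm thick) amid the cover's +y side: 0 = standing up and out at 50 degrees, 0.87 rad = folded down flat, engaged (over 0.75 counts). Hinge line 91.5 mm from the cover's centre, 2 mm outside its wall, 7.5 mm above its origin plane; flat, the tab's top is 9.5 mm above that plane. Stays where left; 2 to 4 N on its outer end moves it.
- tab_right (a joint): Hinge of the orange tab (32 long, 26 wide, 4 mm thick) amid the cover's -y side: 0 = standing up and out at 50 degrees, 0.87 rad = folded down flat, engaged (over 0.75 counts). Hinge line 91.5 mm from the cover's centre, 2 mm outside its wall, 7.5 mm above its origin plane; flat, the tab's top is 9.5 mm above that plane. Stays where left; 2 to 4 N on its outer end moves it.
- honey_0: Honey jar, glass with olive twist lid and a black strip over it, 63 mm diameter, 75 mm high, 0.2 kg; lid 63 mm wide from 61 to 74 mm up, body below 59 mm wide. Origin: centre of its underside, z up. One or both jars are there; all present must be packed.
- honey_1: Honey jar, glass with olive twist lid and a black strip over it, 63 mm diameter, 75 mm high, 0.2 kg; lid 63 mm wide from 61 to 74 mm up, body below 59 mm wide. Origin: centre of its underside, z up. One or both jars are there; all present must be packed.
- mat: Cork mat lying flat on the table beyond the tray, fixed, 90 (x) x 170 (y) x 4 mm; origin centre of its underside. Room for two things side by side, at y = +40 and -40 mm.
- stamp: Date stamp with a turned wooden handle, 83 mm high, standing upright on its 43 x 54 x 12 mm plate; the handle is about 32 mm across. Origin: centre of its underside. May be standing in the tray, or absent.
- spread: Jar with yellow lid and beige filling, 68 mm diameter, 112 mm high, 0.44 kg; lid from 95 mm up. Origin: centre of its underside. May be standing in the tray, or absent; it is not part of the order.
- cash_box: Bystander: heavy green cash box, fixed, about 180 x 250 mm and 62 mm high, turned a little, behind the cover; its open lid stands up on its right (-y) side to about 0.26 m: pass in front of it (x below 0.45 m) when carrying between left and right. Origin: centre of its underside.
- tape_dispenser: Bystander: black desk tape dispenser, fixed, 171 x 54 mm, up to 98 mm high; origin under its middle, length along its x, the roll towards -x. Leave it alone.
- kitchen_scale: Bystander: white kitchen scale, fixed; its flat pan, 150 (x) x 190 (y) mm over its origin, is 158 mm up. Leave it alone.
- onion_by: Bystander jar with a sand-coloured lid, 70 mm diameter, 128 mm high, standing near the honey jars; origin centre of its underside. Leave it alone.
- black_roll: Bystander: small roll of black tape, 53 mm diameter, 19 mm high, lying flat near the table's front edge; origin centre of its underside. Leave it alone.

How it is judged (in metres and radians):
On the way, in this order (a step that is already met when the one before it is completed fails the run):
1. what stood in the tray stands upright on the cork mat, let go (x of stamp in the frame of mat between -0.045 and 0.045 m and y of stamp in the frame of mat between -0.085 and 0.085 m and z of stamp in the frame of mat between 0 and 0.012 m and angle between each of stamp, spread's own z axis and vertical below 0.15 rad and contact force between the fingers and stamp below 0.1 N and x of spread in the frame of mat between -0.045 and 0.045 m and y of spread in the frame of mat between -0.085 and 0.085 m and z of spread in the frame of mat between 0 and 0.012 m and contact force between the fingers and spread below 0.1 N), for 0.2 s.
2. every honey jar present stands upright in the tray, let go (x of honey_0 in the frame of tray between -0.02 and 0.02 m and y of honey_0 in the frame of tray between -0.06 and 0.06 m and z of honey_0 in the frame of tray between 0 and 0.012 m and angle between each of honey_0, honey_1's own z axis and vertical below 0.1 rad and x of honey_1 in the frame of tray between -0.02 and 0.02 m and y of honey_1 in the frame of tray between -0.06 and 0.06 m and z of honey_1 in the frame of tray between 0 and 0.012 m and contact force between the fingers and honey_0 below 0.1 N and contact force between the fingers and honey_1 below 0.1 N), for 0.2 s.
3. the cover is fully seated over the jars and let go, the tabs not yet pressed (x of cover in the frame of tray between -0.007 and 0.007 m and y of cover in the frame of tray between -0.007 and 0.007 m and z of cover in the frame of tray between 0.03 and 0.037 m and angle between the y axis of cover and the y axis of tray, either way round below 0.08 rad and angle between cover's own z axis and vertical below 0.04 rad and x of honey_0 in the frame of tray between -0.02 and 0.02 m and y of honey_0 in the frame of tray between -0.06 and 0.06 m and z of honey_0 in the frame of tray between 0 and 0.012 m and angle between each of honey_0, honey_1's own z axis and vertical below 0.1 rad and x of honey_1 in the frame of tray between -0.02 and 0.02 m and y of honey_1 in the frame of tray between -0.06 and 0.06 m and z of honey_1 in the frame of tray between 0 and 0.012 m and value of joint each of tab_front, tab_back, tab_left, tab_right below 0.6 rad and contact force between the fingers and cover below 0.1 N), for 0.2 s.
At the end, for the whole second after the job is handed in: All four tabs past 0.75 rad; cover on the rim (7 mm sideways, 30 to 37 mm up, 0.08 rad); honey jars upright on the tray floor under it; stamp and yellow-lidded jar, if present, upright with their centres on the cork mat (all of step 1 and value of joint each of tab_front, tab_back, tab_left, tab_right above 0.75 rad and x of cover in the frame of tray between -0.007 and 0.007 m and y of cover in the frame of tray between -0.007 and 0.007 m and z of cover in the frame of tray between 0.03 and 0.037 m and angle between the y axis of cover and the y axis of tray, either way round below 0.08 rad and angle between cover's own z axis and vertical below 0.04 rad and x of honey_0 in the frame of tray between -0.02 and 0.02 m and y of honey_0 in the frame of tray between -0.06 and 0.06 m and z of honey_0 in the frame of tray between 0 and 0.012 m and angle between each of honey_0, honey_1's own z axis and vertical below 0.1 rad and x of honey_1 in the frame of tray between -0.02 and 0.02 m and y of honey_1 in the frame of tray between -0.06 and 0.06 m and z of honey_1 in the frame of tray between 0 and 0.012 m and linear speed of cover below 0.02 m/s); the robot touches nothing.
It fails at once if a bystander is moved by more than 3 cm (distance of any of onion_by, black_roll from where it was at the start of the episode above 0.03 m).
Of stamp, spread only 1 to 2 are there at a start; the rules pass over those that are not, and their reading is None.
Of honey_0, honey_1 only 1 to 2 are there at a start; the rules pass over those that are not, and their reading is None.
At some moment in a run one of honey_0, honey_1 may be knocked a few centimetres aside while the robot is not near it.
It also fails if it takes over 210 s, if anything falls off the work surface, if the arm or the gripper's body presses on something with over 40 N, if the wrist force passes 120 N, or if a joint passes its speed limit or range.

## Working session

There is one attempt and no reset: what is moved stays moved. The work goes in short steps, Python scripts to look and compute and a tool call to move; the robot and the scene stay as the last step left them, time stands still between calls to the robot, and variables do not carry over. Pictures are saved under pics/ and viewed, about 12 in all and at most 16, crops included, and the job is handed in when it is done.

Besides the shell and the picture viewer there is one more tool, called after "Call:" as a command line: name --argument value ..., lists and objects as JSON in quotes. jog_arm: Moves the arm, as the interface text tells. Its arguments: {"type":"object","properties":{"travel":{"type":"array"},"dr":{"type":"array"},"hand":{"type":"number"}},"required":["travel","dr"]}

```bash
ls; mkdir -p pics
cat > h.py <<'E'
import numpy as np, cv2
from workcell import telemetry, imaging, ticket
def cap(name, fn=None):
    im=imaging.get_image(name)
    if fn: cv2.imwrite('pics/'+fn, im['pixels'][:,:,::-1])
    return im
def cloud(im):
    z=im['range_z'].astype(float); v,u=np.mgrid[:480,:640]
    c=np.stack([(u-im['cx'])/im['fx']*z,(v-im['cy'])/im['fy']*z,z,np.ones_like(z)],-1)
    w=c@np.linalg.inv(im['extrinsics']).T
    w=w[...,:3]; w[z==0]=np.nan
    return w
def st():
    o=telemetry.get_obs(); print({k:np.round(o[k],3).tolist() for k in ('t','qpos','ee_pos','orientation','ft_force','width')}); return o
E
python3 - <<'E'
from h import *
st()
for n in('top','side'):
    im=cap(n,n+'0.png'); np.savez('pics/'+n+'0.npz',w=cloud(im),p=im['pixels'])
    print(n,im['fx'],np.round(np.linalg.inv(im['extrinsics']),2).tolist())
E
```

```text
pics
{'t': 0.0, 'qpos': [-1.176, 0.424, 1.631, -0.0, 1.089, -0.019], 'ee_pos': [251.101, -571.716, 221.91], 'orientation': [-2.63, 1.717, 0.002], 'ft_force': [-0.216, 0.749, 0.526], 'width': 87.584}
top 442.6738014034164 [[0.0, -0.99, 0.12, 372.6], [-1.0, -0.0, 0.0, -40.9], [-0.0, -0.12, -0.99, 1198.86], [0.0, 0.0, 0.0, 1.0]]
side 520.462434086981 [[-0.81, -0.27, 0.52, -66.53], [-0.59, 0.37, -0.72, 736.78], [0.0, -0.89, -0.46, 585.55], [0.0, 0.0, 0.0, 1.0]]
```

View pics/top0.png

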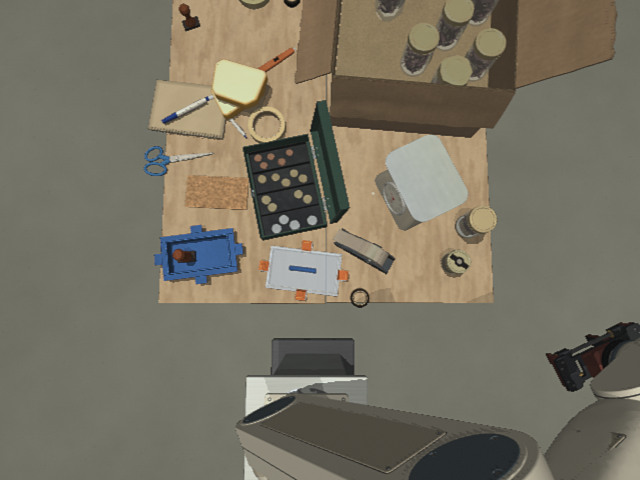

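View pics/side0.png

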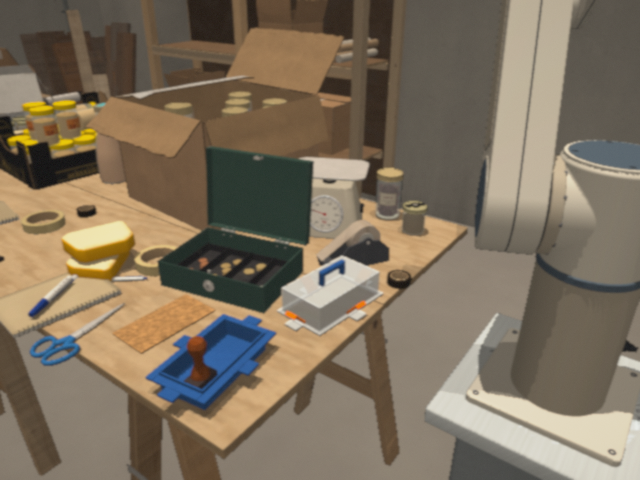

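The top view shows the stamp in the tray (183,257), the mat (217,193), the cover (303,271) with its handle, one honey jar (457,262) and the onion jar (480,222). There is no spread jar. The side view agrees: stamp (198,362), honey (413,217).

Run:
```python
from h import *
d=np.load('pics/top0.npz'); w=d['w'];p=d['p']
hsv=cv2.cvtColor(p,cv2.COLOR_RGB2HSV).astype(int); H,S,V=[hsv[...,i] for i in range(3)]
v,u=np.mgrid[:480,:640]
def box(a,b,c,e): return (u>=a)&(u<=b)&(v>=c)&(v<=e)
def rep(n,m,nz=None):
    q=w[m]; q=q[~np.isnan(q[:,0])]
    r=cv2.minAreaRect(q[:,:2].astype(np.float32))
    print(n,len(q),'med',np.round(np.median(q,0)),'rect',np.round(r[0]),np.round(r[1]),round(r[2],1),'z',np.round(np.percentile(q[:,2],[5,50,95])))
Z=w[...,2]
blue=(H>100)&(H<125)&(S>120)
rep('tray rimtop',box(150,248,222,290)&blue&(Z>22)&(Z<50))
rep('tray floor',box(150,248,222,290)&blue&(Z<15))
rep('tray walltop',box(150,248,222,290)&blue&(Z>37))
rep('handle',box(280,325,255,285)&blue)
rep('cover',box(262,345,240,300)&(Z>45)&(Z<65))
org=(H>3)&(H<18)&(S>170)&(V>150)
for n,b in dict(L=(255,271,255,275),R=(335,355,265,285),B=(298,315,236,252),F=(290,312,287,303)).items(): rep('tab'+n,box(*b)&org)
rep('mat',box(180,252,170,215)&(H>5)&(H<20)&(S>90)&(Z<9)&(Z>2))
rep('stamp top',box(165,200,240,275)&~blue&(Z>60)); rep('stamp all',box(165,200,240,275)&~blue&(Z>12))
rep('stamp plate',box(165,200,240,275)&~blue&(Z>12)&(Z<24))
rep('honey lid',box(435,475,240,285)&(Z>66)&(Z<90))
rep('onion lid',box(460,500,200,245)&(Z>115))
rep('roll',box(345,375,285,310)&(V<70))
rep('tapedisp',box(325,400,225,275)&(Z>25))
for n,m in dict(): pass
c=p[225:290,150:250,::-1]; c2=p[235:290,430:500,::-1]
cv2.imwrite('pics/crop.png',np.hstack([cv2.resize(c,(400,300),interpolation=2),cv2.resize(c2,(380,300),interpolation=2)]))
```

```text
tray rimtop 1685 med [471. 288.  35.] rect [471. 287.] [152. 230.] 19.3 z [30. 35. 40.]
tray floor 1442 med [476. 279.   5.] rect [471. 305.] [ 80. 184.] 7.6 z [ 1.  5. 10.]
tray walltop 338 med [468. 290.  38.] rect [471. 285.] [227. 146.] 84.7 z [37. 38. 42.]
handle 87 med [429.  10.  87.] rect [429.   9.] [64.  8.] 82.6 z [83. 87. 90.]
cover 2592 med [428.   6.  55.] rect [448.   1.] [190. 139.] 83.2 z [51. 55. 59.]
tabL 51 med [443. 113.  27.] rect [442. 115.] [18. 20.] 83.1 z [19. 27. 33.]
tabR 62 med [419. -93.  23.] rect [417. -96.] [21. 21.] 87.3 z [13. 23. 31.]
tabB 60 med [496.   2.  23.] rect [497.   1.] [19. 20.] 88.4 z [14. 23. 31.]
tabF 59 med [364.  17.  26.] rect [364.  18.] [20. 21.] 80.4 z [15. 26. 33.]
mat 1593 med [645. 250.   5.] rect [648. 250.] [170.  96.] 88.2 z [2. 5. 8.]
stamp top 120 med [466. 321.  85.] rect [466. 323.] [28. 30.] 61.3 z [75. 85. 90.]
stamp all 261 med [464. 317.  38.] rect [461. 333.] [61. 69.] 7.8 z [15. 38. 89.]
stamp plate 82 med [463. 309.  17.] rect [466. 323.] [28. 48.] 5.5 z [13. 17. 23.]
honey lid 459 med [ 451. -388.   73.] rect [ 450. -388.] [59. 59.] 2.2 z [68. 73. 77.]
onion lid 660 med [ 551. -433.  126.] rect [ 553. -418.] [105.  67.] 82.6 z [121. 126. 131.]
roll 93 med [ 351. -138.   18.] rect [ 356. -139.] [47. 45.] 0.2 z [15. 18. 21.]
tapedisp 1413 med [ 471. -127.   59.] rect [ 482. -140.] [185. 133.] 90.0 z [31. 59. 98.]
```

View pics/crop.png

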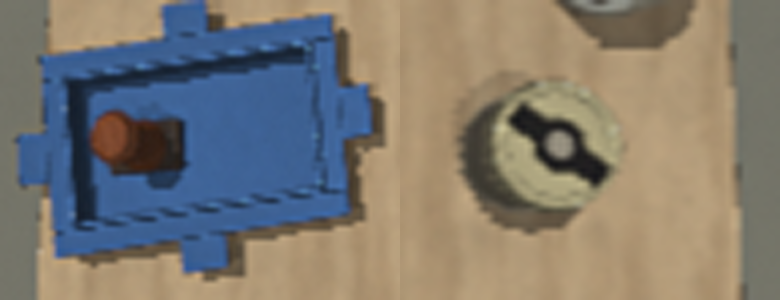

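Call:
jog_arm --travel '[[0.04,0.1,0],[0.09,0.2,0],[0.13,0.3,0],[0.18,0.4,0],[0.22,0.5,0],[0.26,0.6,0],[0.31,0.7,0],[0.35,0.8,0],[0.4,0.9,0],[0.44,1.0,0]]' --dr '[[0,0,0],[0,0,0],[0,0,0],[0,0,0],[0,0,0],[0,0,0],[0,0,0],[0,0,0],[0,0,0],[0,0,0]]' --hand 1

```text
t: 1.1
ee_pos: [427.7, -170.1, 222.0]
orientation: [-2.63, 1.717, 0.001]
ft_force: [1.0, -0.4, 0.6]
width: 87.7
```

Call:
jog_arm --travel '[[0,0.1,0],[0,0.2,0],[0,0.3,0],[0,0.4,0],[0,0.5,0],[0,0.6,0],[0,0.7,0],[0,0.8,0],[0,0.85,0],[0,0.85,0]]' --dr '[[0,0,0],[0,0,0],[0,0,0],[0,0,0],[0,0,0],[0,0,0],[0,0,0],[0,0,0],[0,0,0],[0,0,0]]'

```text
t: 2.1
ee_pos: [427.5, 172.0, 221.8]
orientation: [-2.632, 1.713, 0.002]
ft_force: [-0.7, -0.4, 0.9]
width: 87.7
```

```bash
cat >> h.py <<'E'
def cast(im,uv,z):
    T=np.linalg.inv(im['extrinsics']); uv=np.asarray(uv,float).reshape(-1,2)
    d=np.c_[(uv[:,0]-im['cx'])/im['fx'],(uv[:,1]-im['cy'])/im['fy'],np.ones(len(uv))]@T[:3,:3].T
    o=T[:3,3]; return o+d*((z-o[2])/d[:,2])[:,None]
E
python3 - <<'E'
from h import *
o=st()
p=np.load('pics/top0.npz')['p']; im=cap('top')
hsv=cv2.cvtColor(p,cv2.COLOR_RGB2HSV)
m=cv2.inRange(hsv,(100,90,20),(128,255,255)); m[:,:145]=0;m[:,250:]=0;m[:222]=0;m[292:]=0
c=max(cv2.findContours(m,0,2)[0],key=cv2.contourArea); f=np.zeros_like(m); cv2.drawContours(f,[c],-1,255,-1)
f=cv2.morphologyEx(f,cv2.MORPH_OPEN,np.ones((3,3)))
v,u=np.nonzero(f); q=cast(im,np.c_[u,v],34)[:,:2]
e,V=np.linalg.eigh(np.cov(q.T)); print('tray',q.mean(0),len(q),V[:,1],np.arctan2(-V[0,1],V[1,1]), q.min(0),q.max(0))
E
```

```text
{'t': 2.1, 'qpos': [0.356, 0.181, 1.982, 0.002, 0.979, 1.508], 'ee_pos': [427.535, 171.982, 221.822], 'orientation': [-2.632, 1.713, 0.002], 'ft_force': [-0.684, -0.406, 0.908], 'width': 87.715}
tray [471.12276885 286.58662527] 3501 [-0.12523664  0.9921269 ] 0.12556634183489856 [394.93352742 170.99108443] [548.54605106 400.84279895]
```

Call:
jog_arm --travel '[[0.03,0.12,0],[0.06,0.24,0],[0.096,0.33,0],[0.096,0.375,0],[0.096,0.375,-0.1],[0.096,0.375,-0.2],[0.096,0.375,-0.3],[0.096,0.375,-0.38],[0.096,0.375,-0.425],[0.096,0.375,-0.425]]' --dr '[[0,0,0],[0,0,0],[0,0,0],[0,0,0],[0,0,0],[0,0,0],[0,0,0],[0,0,0],[0,0,0],[0,0,0]]'

```text
t: 3.15
ee_pos: [463.6, 317.7, 49.1]
orientation: [2.627, -1.713, -0.006]
ft_force: [0.2, 0.3, -0.3]
width: 87.8
```

Call:
jog_arm --travel '[[0,0,0],[0,0,0],[0,0,0],[0,0,0],[0,0,0],[0,0,0],[0,0,0],[0,0,0],[0,0,0],[0,0,0]]' --dr '[[0,0,0],[0,0,0],[0,0,0],[0,0,0],[0,0,0],[0,0,0],[0,0,0],[0,0,0],[0,0,0],[0,0,0]]' --hand -1

```text
t: 4.15
ee_pos: [463.7, 317.9, 49.2]
orientation: [2.627, -1.713, -0.006]
ft_force: [-1.3, 1.5, 2.6]
width: 30.3
```

Run:
```python
from h import *
st(); a=cap('side'); cv2.imwrite('pics/s1.png',a['pixels'][180:420,100:420,::-1].repeat(2,0).repeat(2,1))
```

```text
{'t': 4.15, 'qpos': [0.579, 0.589, 1.857, 0.002, 0.703, 1.734], 'ee_pos': [463.662, 317.927, 49.218], 'orientation': [2.627, -1.713, -0.006], 'ft_force': [-1.345, 1.546, 2.616], 'width': 30.282}
```

View pics/s1.png

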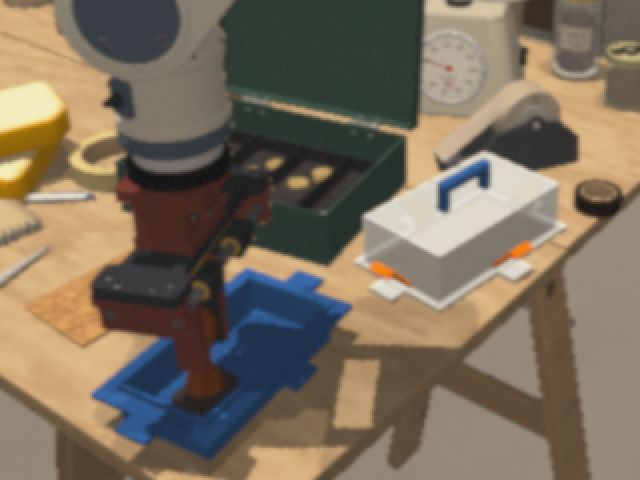

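Stamp gripped at 30 mm (side view: jaws on the handle at 205,380). Carrying it to the mat.

Call:
jog_arm --travel '[[0,0,0.07],[0,0,0.14],[0,0,0.2],[0.05,-0.02,0.22],[0.12,-0.045,0.22],[0.2,-0.075,0.22],[0.3,-0.11,0.22],[0.38,-0.14,0.22],[0.43,-0.16,0.22],[0.46,-0.17,0.22]]' --dr '[[0,0,0],[0,0,0],[0,0,0],[0,0,0],[0,0,0],[0,0,0],[0,0,0],[0,0,0],[0,0,0],[0,0,0]]'

```text
t: 5.2
ee_pos: [648.9, 248.7, 136.6]
orientation: [2.625, -1.714, -0.006]
ft_force: [-0.1, 0.6, -0.5]
width: 30.0
```

Call:
jog_arm --travel '[[0,0,0],[0,0,-0.05],[0,0,-0.1],[0,0,-0.14],[0,0,-0.17],[0,0,-0.19],[0,0,-0.2],[0,0,-0.205],[0,0,-0.21],[0,0,-0.21]]' --dr '[[0,0,0],[0,0,0],[0,0,0],[0,0,0],[0,0,0],[0,0,0],[0,0,0],[0,0,0],[0,0,0],[0,0,0]]'

```text
t: 6.2
ee_pos: [649.2, 248.7, 52.9]
orientation: [2.626, -1.715, -0.005]
ft_force: [0.6, -0.7, -0.6]
width: 30.2
```

Call:
jog_arm --travel '[[0,0,-0.003],[0,0,-0.006],[0,0,-0.009],[0,0,-0.01],[0,0,-0.011],[0,0,-0.011],[0,0,-0.011],[0,0,-0.011],[0,0,-0.011],[0,0,-0.011]]' --dr '[[0,0,0],[0,0,0],[0,0,0],[0,0,0],[0,0,0],[0,0,0],[0,0,0],[0,0,0],[0,0,0],[0,0,0]]'

```text
t: 7.2
ee_pos: [649.2, 248.8, 48.6]
orientation: [2.626, -1.715, -0.005]
ft_force: [-0.6, 0.1, -0.3]
width: 30.4
```

Call:
jog_arm --travel '[[0,0,0],[0,0,0],[0,0,0],[0,0,0],[0,0,0],[0,0,0],[0,0,0],[0,0,0],[0,0,0],[0,0,0]]' --dr '[[0,0,0],[0,0,0],[0,0,0],[0,0,0],[0,0,0],[0,0,0],[0,0,0],[0,0,0],[0,0,0],[0,0,0]]' --hand 1

```text
t: 8.2
ee_pos: [649.2, 248.7, 48.5]
orientation: [2.626, -1.715, -0.005]
ft_force: [0.4, 0.5, -0.1]
width: 87.8
```

Call:
jog_arm --travel '[[0,0,0.1],[0,0,0.2],[0,0,0.3],[-0.05,0,0.4],[-0.15,0,0.5],[-0.25,0,0.5],[-0.35,0,0.5],[-0.45,0,0.5],[-0.55,0,0.5],[-0.55,0,0.5]]' --dr '[[0,0,0],[0,0,0],[0,0,0],[0,0,0],[0,0,0],[0,0,0],[0,0,0],[0,0,0],[0,0,0],[0,0,0]]'

```text
t: 9.2
ee_pos: [424.7, 248.0, 248.4]
orientation: [2.625, -1.711, -0.008]
ft_force: [0.1, 0.5, -0.6]
width: 88.0
```

Run:
```python
from h import *
o=st(); im=cap('top','t2.png'); w=cloud(im);p=im['pixels'];Z=w[...,2]
hsv=cv2.cvtColor(p,cv2.COLOR_RGB2HSV).astype(int)
v,u=np.mgrid[:480,:640]
m=(u>435)&(u<475)&(v>235)&(v<290)&(Z>66)&(Z<90)
q=w[m]; print('honey',len(q),q.mean(0),cv2.minAreaRect(q[:,:2].astype(np.float32)))
(cx,cy),r=cv2.minEnclosingCircle(np.c_[u[m],v[m]].astype(np.float32)); print(cast(im,[cx,cy],75),r)
m=(abs(w[...,0]-648)<50)&(abs(w[...,1]-250)<60)&(Z>65)&(Z<95)
q=w[m]; print('stamp top',len(q),q.mean(0) if len(q) else '')
```

```text
{'t': 9.2, 'qpos': [0.504, 0.198, 1.888, 0.001, 1.065, 1.659], 'ee_pos': [424.719, 247.986, 248.365], 'orientation': [2.625, -1.711, -0.008], 'ft_force': [0.073, 0.538, -0.588], 'width': 88.045}
honey 456 [ 450.08604618 -387.70895457   72.82092932] ((449.8279113769531, -388.1692199707031), (58.83955383300781, 58.58478546142578), 1.389402985572815)
[[ 449.3375489  -386.83096833   75.        ]] 12.349188804626465
stamp top 114 [652.3685872  247.0761898   82.77293716]
```

View pics/t2.png

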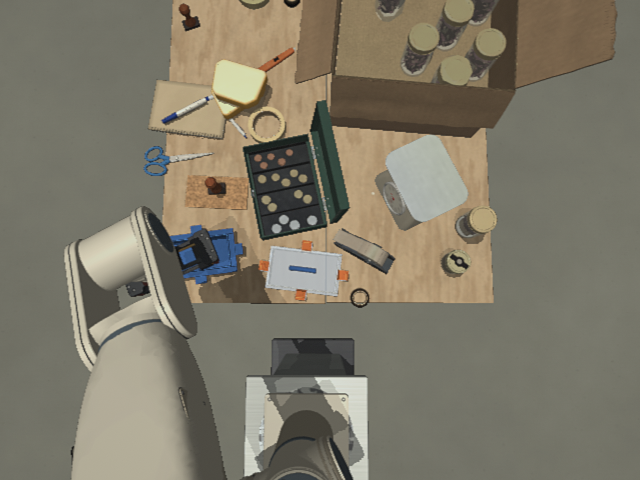

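Stamp is upright on the mat (215,186), and the jar hasn't moved (457,262). Going for the jar.

Call:
jog_arm --travel '[[0,-0.1,0],[0,-0.2,0],[0,-0.3,0],[0,-0.4,0],[0,-0.5,0],[0,-0.6,0],[0,-0.7,0],[0,-0.8,0],[0,-0.9,0],[0,-0.97,0]]' --dr '[[0,0,-0.02],[0,0,-0.05],[0,0,-0.08],[0,0,-0.11],[0,0,-0.14],[0,0,-0.17],[0,0,-0.2],[0,0,-0.22],[0,0,-0.24],[0,0,-0.255]]'

```text
t: 10.25
ee_pos: [428.6, -142.6, 249.4]
orientation: [2.231, -2.205, -0.004]
ft_force: [0.5, 0.7, -0.2]
width: 87.7
```

Call:
jog_arm --travel '[[0.01,-0.1,0],[0.02,-0.2,0],[0.03,-0.3,0],[0.04,-0.4,0],[0.05,-0.5,0],[0.06,-0.58,0],[0.0625,-0.62,0],[0.0625,-0.62,-0.1],[0.0625,-0.62,-0.2],[0.0625,-0.62,-0.25]]' --dr '[[0,0,0],[0,0,0],[0,0,0],[0,0,0],[0,0,0],[0,0,0],[0,0,0],[0,0,0],[0,0,0],[0,0,0]]'

```text
t: 11.25
ee_pos: [452.4, -389.7, 146.1]
orientation: [2.231, -2.205, -0.01]
ft_force: [0.8, 0.5, 0.1]
width: 87.8
```

Run:
```python
from h import *
o=st()
for n in('side','top'):
    im=cap(n,n+'3.png'); w=cloud(im);Z=w[...,2]
    m=(abs(w[...,0]-450)<50)&(abs(w[...,1]+388)<60)&(Z>66)&(Z<80)
    q=w[m]; print(n,len(q),q.mean(0) if len(q) else '', (q.min(0),q.max(0)) if len(q) else '')
c=cv2.imread('pics/side3.png')[130:310,300:540]; cv2.imwrite('pics/s3.png',cv2.resize(c,(720,540)))
```

```text
{'t': 11.25, 'qpos': [-0.729, 0.481, 1.741, -0.005, 0.926, 0.834], 'ee_pos': [452.428, -389.684, 146.088], 'orientation': [2.231, -2.205, -0.01], 'ft_force': [0.824, 0.518, 0.079], 'width': 87.811}
side 228 [ 444.94244724 -382.34519835   71.70155012] (array([ 415.42053079, -417.11954965,   66.31798355]), array([ 477.64369138, -354.34639175,   75.99743863]))
top 38 [ 434.02756614 -392.0946503    72.56568102] (array([ 420.37538343, -404.19865725,   66.06626434]), array([ 473.66689194, -373.54057596,   76.58808359]))
```

View pics/s3.png

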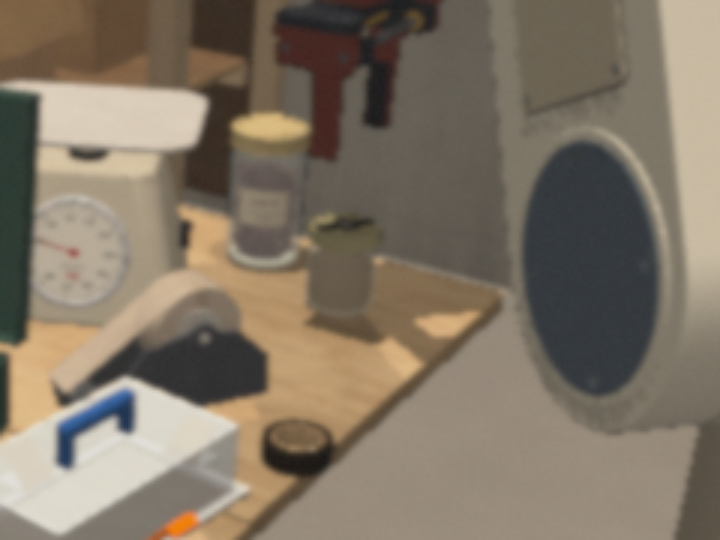

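The jar (342,265 in the crop) is below the open jaws. Its lid centre is about (449,-387). Lowering and closing.

Call:
jog_arm --travel '[[-0.008,0.007,-0.02],[-0.008,0.007,-0.06],[-0.008,0.007,-0.1],[-0.008,0.007,-0.14],[-0.008,0.007,-0.18],[-0.008,0.007,-0.21],[-0.008,0.007,-0.23],[-0.008,0.007,-0.245],[-0.008,0.007,-0.245],[-0.008,0.007,-0.245]]' --dr '[[0,0,0],[0,0,0],[0,0,0],[0,0,0],[0,0,0],[0,0,0],[0,0,0],[0,0,0],[0,0,0],[0,0,0]]'

```text
t: 12.35
ee_pos: [449.1, -386.5, 48.3]
orientation: [2.231, -2.205, -0.013]
ft_force: [0.0, 0.2, 0.2]
width: 88.0
```

Call:
jog_arm --travel '[[0,0,0],[0,0,0],[0,0,0],[0,0,0],[0,0,0],[0,0,0],[0,0,0],[0,0,0],[0,0,0],[0,0,0]]' --dr '[[0,0,0],[0,0,0],[0,0,0],[0,0,0],[0,0,0],[0,0,0],[0,0,0],[0,0,0],[0,0,0],[0,0,0]]' --hand -1

```text
t: 13.35
ee_pos: [449.4, -386.8, 48.6]
orientation: [2.231, -2.205, -0.012]
ft_force: [0.4, -0.6, 5.5]
width: 62.2
```

Call:
jog_arm --travel '[[0,0,0.02],[0,0,0.06],[0,0,0.12],[0,0,0.2],[0,0,0.28],[0,0,0.36],[0,0,0.42],[0,0,0.45],[0,0,0.45],[0,0,0.45]]' --dr '[[0,0,0],[0,0,0],[0,0,0],[0,0,0],[0,0,0],[0,0,0],[0,0,0],[0,0,0],[0,0,0],[0,0,0]]'

```text
t: 14.35
ee_pos: [448.8, -386.3, 227.9]
orientation: [2.231, -2.205, -0.014]
ft_force: [-0.7, -0.2, -2.3]
width: 62.6
```

Call:
jog_arm --travel '[[-0.02,0.03,0],[-0.04,0.1,0],[-0.055,0.2,0],[-0.055,0.3,0],[-0.055,0.4,0],[-0.055,0.5,0],[-0.055,0.6,0],[-0.055,0.7,0],[-0.055,0.8,0],[-0.055,0.9,0]]' --dr '[[0,0,0],[0,0,0],[0,0,0],[0,0,0],[0,0,0],[0,0,0],[0,0,0],[0,0,0],[0,0,0],[0,0,0]]'

```text
t: 15.35
ee_pos: [425.4, -24.7, 226.5]
orientation: [2.23, -2.204, -0.018]
ft_force: [0.5, 0.0, -2.5]
width: 62.3
```

Call:
jog_arm --travel '[[0,0.1,0],[0,0.2,0],[0,0.3,0],[0,0.4,0],[0.02,0.5,0],[0.05,0.6,0],[0.08,0.68,0],[0.1,0.74,0],[0.11,0.78,0],[0.11,0.78,0]]' --dr '[[0,0,0],[0,0,0],[0,0,0],[0,0,0],[0,0,0],[0,0,0],[0,0,0],[0,0,0],[0,0,0],[0,0,0]]'

```text
t: 16.35
ee_pos: [469.1, 288.4, 225.1]
orientation: [2.23, -2.201, -0.019]
ft_force: [0.0, 0.4, -3.0]
width: 62.2
```

Run:
```python
from h import *
o=st()
a=cap('side'); cv2.imwrite('pics/s4.png',cv2.resize(a['pixels'][170:410,100:420,::-1],(640,480)))
w=cloud(a); p=a['pixels']; hsv=cv2.cvtColor(p,cv2.COLOR_RGB2HSV)
m=(abs(w[...,0]-o['ee_pos'][0])<32)&(abs(w[...,1]-o['ee_pos'][1])<25)&(w[...,2]<o['ee_pos'][2]-8)&(w[...,2]>100)
q=w[m]; print(len(q),q.min(0),q.max(0))
```

```text
{'t': 16.35, 'qpos': [0.524, 0.317, 1.786, 0.011, 1.05, 2.077], 'ee_pos': [469.114, 288.428, 225.062], 'orientation': [2.23, -2.201, -0.019], 'ft_force': [0.005, 0.442, -2.959], 'width': 62.174}
612 [437.12128811 266.16312198 177.64250927] [484.67890016 313.41422494 217.01696338]
```

View pics/s4.png

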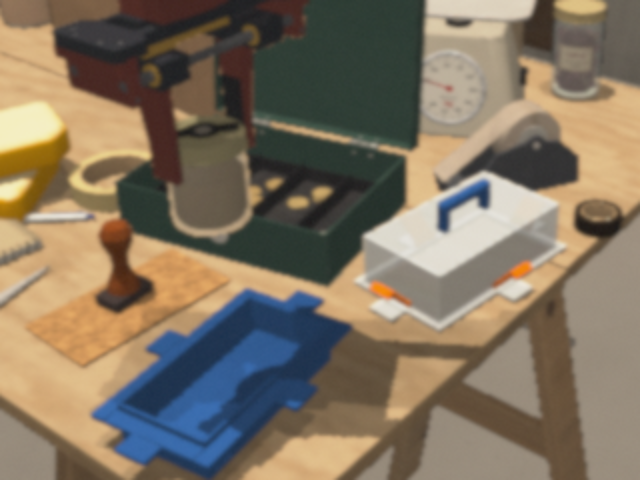

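Jar is held upright over the tray and the stamp is standing on the mat. Lowering, with a 3 mm shift in x.

Call:
jog_arm --travel '[[0.006,-0.003,-0.05],[0.006,-0.003,-0.12],[0.006,-0.003,-0.2],[0.006,-0.003,-0.28],[0.006,-0.003,-0.34],[0.006,-0.003,-0.38],[0.006,-0.003,-0.405],[0.006,-0.003,-0.418],[0.006,-0.003,-0.426],[0.006,-0.003,-0.43]]' --dr '[[0,0,0],[0,0,0],[0,0,0],[0,0,0],[0,0,0],[0,0,0],[0,0,0],[0,0,0],[0,0,0],[0,0,0]]'

```text
t: 17.4
ee_pos: [471.2, 285.8, 53.8]
orientation: [2.229, -2.201, -0.018]
ft_force: [-5.9, -2.1, 18.1]
width: 62.3
```

Call:
jog_arm --travel '[[0,0,0],[0,0,0],[0,0,0],[0,0,0],[0,0,0],[0,0,0],[0,0,0],[0,0,0],[0,0,0],[0,0,0]]' --dr '[[0,0,0],[0,0,0],[0,0,0],[0,0,0],[0,0,0],[0,0,0],[0,0,0],[0,0,0],[0,0,0],[0,0,0]]'

```text
t: 18.4
ee_pos: [471.2, 285.9, 53.9]
orientation: [2.229, -2.201, -0.018]
ft_force: [-0.6, 1.2, 2.2]
width: 61.8
```

Call:
jog_arm --travel '[[0,0,0],[0,0,0],[0,0,0],[0,0,0],[0,0,0],[0,0,0],[0,0,0],[0,0,0],[0,0,0],[0,0,0]]' --dr '[[0,0,0],[0,0,0],[0,0,0],[0,0,0],[0,0,0],[0,0,0],[0,0,0],[0,0,0],[0,0,0],[0,0,0]]' --hand 1

```text
t: 19.4
ee_pos: [471.2, 285.9, 53.9]
orientation: [2.229, -2.201, -0.019]
ft_force: [-0.2, -0.6, 0.2]
width: 87.8
```

Call:
jog_arm --travel '[[0,0,0.03],[0,0,0.1],[0,0,0.2],[0,0,0.3],[0,0,0.38],[-0.03,-0.05,0.4],[-0.06,-0.15,0.4],[-0.1,-0.25,0.4],[-0.1,-0.35,0.4],[-0.1,-0.45,0.4]]' --dr '[[0,0,0],[0,0,0],[0,0,0],[0,0,0.05],[0,0,0.14],[0,0,0.23],[0,0,0.32],[0,0,0.41],[0,0,0.5],[0,0,0.59]]'

```text
t: 20.4
ee_pos: [430.6, 105.2, 214.9]
orientation: [2.976, -0.965, -0.008]
ft_force: [0.5, -0.2, 0.6]
width: 88.0
```

Call:
jog_arm --travel '[[0,-0.08,0],[0,-0.15,0],[0,-0.2,0],[0,-0.24,0],[0,-0.24,0],[0,-0.24,0],[0,-0.24,0],[0,-0.24,0],[0,-0.24,0],[0,-0.24,0]]' --dr '[[0,0,0.08],[0,0,0.16],[0,0,0.24],[0,0,0.32],[0,0,0.324],[0,0,0.324],[0,0,0.324],[0,0,0.324],[0,0,0.324],[0,0,0.324]]'

```text
t: 21.4
ee_pos: [430.6, 9.6, 214.9]
orientation: [3.122, -0.184, -0.003]
ft_force: [-0.7, -0.4, 0.9]
width: 87.9
```

Run:
```python
from h import *
from scipy.spatial.transform import Rotation as R
o=st(); print(R.from_rotvec(o['orientation']).as_matrix().round(3).tolist())
im=cap('top','t5.png'); w=cloud(im); Z=w[...,2]
m=(abs(w[...,0]-471)<45)&(abs(w[...,1]-287)<85)&(Z>65)&(Z<95)
q=w[m]; print('jar in tray',len(q),q.mean(0),q.min(0),q.max(0))
```

```text
{'t': 21.4, 'qpos': [0.004, 0.146, 2.045, -0.017, 0.953, 0.132], 'ee_pos': [430.62, 9.604, 214.925], 'orientation': [3.122, -0.184, -0.003], 'ft_force': [-0.699, -0.441, 0.884], 'width': 87.867}
[[0.993, -0.117, -0.003], [-0.117, -0.993, -0.014], [-0.001, 0.014, -1.0]]
jar in tray 482 [472.31520927 282.66338835  77.55268551] [442.58433237 253.53532366  65.26838582] [504.49076665 314.33680168  85.94080003]
```

View pics/t5.png

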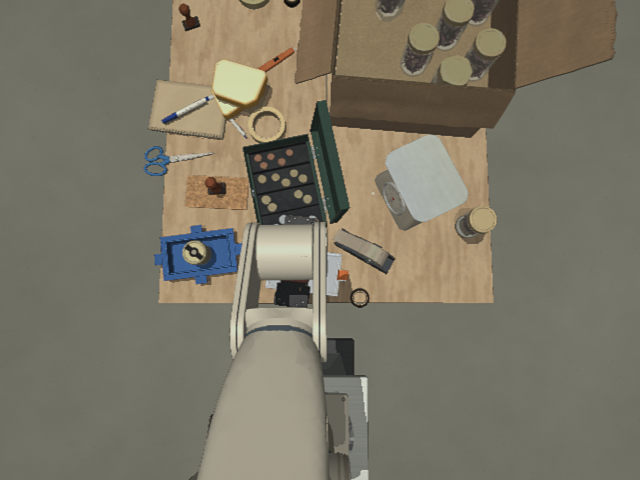

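Jar stands in the tray (195,252). The gripper is over the cover, so I'm going down to the handle.

Call:
jog_arm --travel '[[0,0,-0.06],[0,0,-0.12],[0,0,-0.18],[0,0,-0.24],[0,0,-0.29],[0,0,-0.33],[0,0,-0.36],[0,0,-0.375],[0,0,-0.38],[0,0,-0.38]]' --dr '[[0.009,-0.002,-0.003],[0.009,-0.002,-0.003],[0.009,-0.002,-0.003],[0.009,-0.002,-0.003],[0.009,-0.002,-0.003],[0.009,-0.002,-0.003],[0.009,-0.002,-0.003],[0.009,-0.002,-0.003],[0.009,-0.002,-0.003],[0.009,-0.002,-0.003]]'

```text
t: 22.45
ee_pos: [430.7, 9.6, 63.0]
orientation: [-3.135, 0.192, -0.0]
ft_force: [0.7, 0.3, 0.5]
width: 87.9
```

Call:
jog_arm --travel '[[0,0,0],[0,0,0],[0,0,0],[0,0,0],[0,0,0],[0,0,0],[0,0,0],[0,0,0],[0,0,0],[0,0,0]]' --dr '[[0,0,0],[0,0,0],[0,0,0],[0,0,0],[0,0,0],[0,0,0],[0,0,0],[0,0,0],[0,0,0],[0,0,0]]' --hand -1

```text
t: 23.45
ee_pos: [430.3, 9.6, 62.9]
orientation: [-3.135, 0.192, 0.001]
ft_force: [-0.2, -0.4, 1.1]
width: 11.6
```

Call:
jog_arm --travel '[[0,0,0.01],[0,0,0.03],[0,0,0.07],[0,0,0.12],[0,0,0.18],[0,0,0.24],[0,0,0.3],[0,0,0.34],[0,0,0.36],[0,0,0.36]]' --dr '[[0,0,0],[0,0,0],[0,0,0],[0,0,0],[0,0,0],[0,0,0],[0,0,0],[0,0,0],[0,0,0],[0,0,0]]'

```text
t: 24.45
ee_pos: [430.7, 9.6, 207.9]
orientation: [-3.135, 0.192, -0.002]
ft_force: [0.5, 0.7, -3.6]
width: 11.7
```

Run:
```python
from h import *
from scipy.spatial.transform import Rotation as R
o=st(); print(R.from_rotvec(o['orientation']).as_matrix().round(3).tolist())
a=cap('side'); cv2.imwrite('pics/s6.png',cv2.resize(a['pixels'][150:390,130:450,::-1],(640,480)))
```

```text
{'t': 24.45, 'qpos': [-0.006, 0.155, 2.054, 0.001, 0.931, 0.116], 'ee_pos': [430.701, 9.571, 207.936], 'orientation': [-3.135, 0.192, -0.002], 'ft_force': [0.473, 0.712, -3.565], 'width': 11.719}
[[0.993, -0.122, 0.001], [-0.122, -0.993, 0.0], [0.001, -0.001, -1.0]]
```

View pics/s6.png

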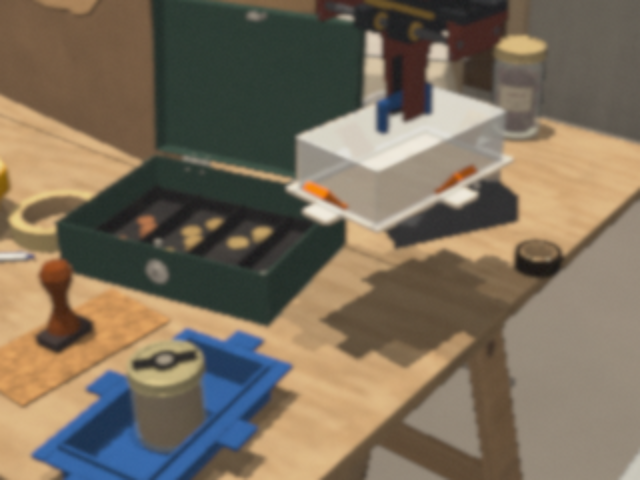

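Cover is lifted level by its handle (410,105 in the crop). Carrying it above the tray and turning to the tray's yaw.

Call:
jog_arm --travel '[[0.005,0.03,0],[0.015,0.1,0],[0.03,0.2,0],[0.045,0.3,0],[0.06,0.4,0],[0.075,0.5,0],[0.09,0.6,0],[0.097,0.66,0],[0.1,0.685,0],[0.101,0.6935,0]]' --dr '[[0,0,0.01],[0,0,0.03],[0,0,0.05],[0,0,0.07],[0,0,0.09],[0,0,0.11],[0,0,0.13],[0,0,0.15],[0,0,0.158],[0,0,0.158]]'

```text
t: 25.5
ee_pos: [469.7, 287.9, 205.8]
orientation: [3.135, 0.2, -0.004]
ft_force: [0.4, -1.0, -2.2]
width: 12.2
```

Call:
jog_arm --travel '[[0,0,-0.02],[0,0,-0.05],[0,0,-0.08],[0,0,-0.1],[0,0,-0.11],[0,0,-0.11],[0,0,-0.11],[0,0,-0.11],[0,0,-0.11],[0,0,-0.11]]' --dr '[[0,0,0],[0,0,0],[0,0,0],[0,0,0],[0,0,0],[0,0,0],[0,0,0],[0,0,0],[0,0,0],[0,0,0]]'

```text
t: 26.5
ee_pos: [469.8, 288.0, 162.1]
orientation: [3.135, 0.2, -0.003]
ft_force: [0.2, 0.5, -1.7]
width: 12.0
```

```bash
cat > m.py <<'E'
from h import *
from scipy.spatial.transform import Rotation as R
import sys
fn=sys.argv[1]
o=st(); print(R.from_rotvec(o['orientation']).as_matrix().round(3).tolist())
for n in('top','side'):
    im=cap(n,n+fn+'.png'); w=cloud(im); p=im['pixels']
    hsv=cv2.cvtColor(p,cv2.COLOR_RGB2HSV)
    m=(cv2.inRange(hsv,(3,170,130),(18,255,255))>0)&(abs(w[...,0]-471)<130)&(abs(w[...,1]-287)<150)&(w[...,2]>20)
    k,l,s,c=cv2.connectedComponentsWithStats(m.astype(np.uint8))
    for i in range(1,k):
        if s[i,4]>12:
            q=w[l==i]; print(n,s[i,4],c[i].round(1),q.mean(0).round(1),cv2.minAreaRect(q[:,:2].astype(np.float32))[0])
E
python3 m.py 7; python3 -c "
import cv2
a=cv2.imread('pics/top7.png')[200:310,120:280];b=cv2.imread('pics/side7.png')[230:420,120:320]
import numpy as np
cv2.imwrite('pics/c7.png',np.hstack([cv2.resize(a,(400,400)),cv2.resize(b,(400,400))]))"
```

```text
{'t': 26.5, 'qpos': [0.528, 0.397, 1.839, 0.001, 0.908, 0.4], 'ee_pos': [469.832, 287.988, 162.143], 'orientation': [3.135, 0.2, -0.003], 'ft_force': [0.221, 0.536, -1.742], 'width': 12.016}
[[0.992, 0.127, -0.002], [0.127, -0.992, -0.0], [-0.002, 0.0, -1.0]]
top 26 [184.3 221.6] [542.8 297.2 127.6] (542.632568359375, 295.796875)
top 75 [230.5 245.1] [485.7 183.8 121.2] (485.9657897949219, 183.9158935546875)
side 71 [245.2 319.8] [396.1 282.7 127.5] (397.4651184082031, 285.2900695800781)
side 128 [159.6 346. ] [451.1 397.3 125.3] (462.9453125, 394.69744873046875)
```

View pics/c7.png

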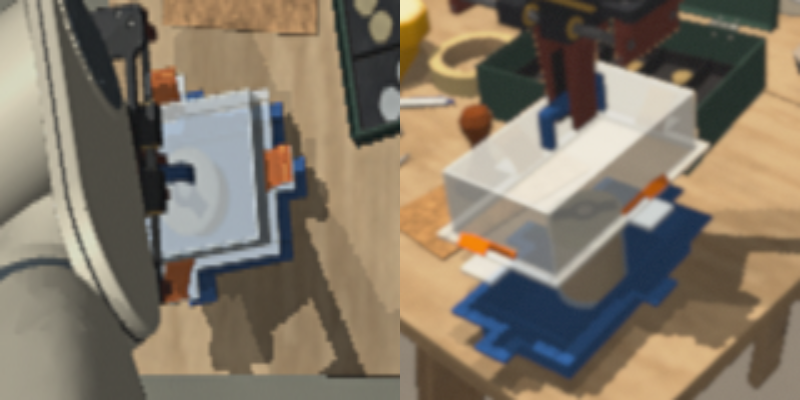

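Cover is over the jar and aligned to within a few mm (its tabs and the tray lugs line up). Lowering to just above the walls for a closer comparison.

Call:
jog_arm --travel '[[0.002,-0.001,-0.02],[0.002,-0.001,-0.04],[0.002,-0.001,-0.06],[0.002,-0.001,-0.08],[0.002,-0.001,-0.1],[0.002,-0.001,-0.115],[0.002,-0.001,-0.125],[0.002,-0.001,-0.13],[0.002,-0.001,-0.13],[0.002,-0.001,-0.13]]' --dr '[[0,0,0],[0,0,0],[0,0,0],[0,0,0],[0,0,0],[0,0,0],[0,0,0],[0,0,0],[0,0,0],[0,0,0]]'

```text
t: 27.6
ee_pos: [470.8, 287.7, 110.3]
orientation: [3.135, 0.2, -0.002]
ft_force: [0.8, 0.2, -2.5]
width: 11.7
```

```bash
python3 m.py 8; python3 -c "
import cv2
a=cv2.imread('pics/top8.png')[210:300,170:260];b=cv2.imread('pics/side8.png')[290:420,130:290]
import numpy as np
cv2.imwrite('pics/c8.png',np.hstack([cv2.resize(a,(390,390)),cv2.resize(b,(410,390))]))"
```

```text
{'t': 27.6, 'qpos': [0.527, 0.475, 1.865, 0.001, 0.802, 0.398], 'ee_pos': [470.754, 287.66, 110.262], 'orientation': [3.135, 0.2, -0.002], 'ft_force': [0.816, 0.17, -2.521], 'width': 11.705}
[[0.992, 0.127, -0.001], [0.127, -0.992, -0.0], [-0.002, 0.0, -1.0]]
top 26 [191.3 224. ] [544.  293.7  80.9] (539.427978515625, 281.71282958984375)
top 65 [234.9 246.8] [486.8 183.1  69.7] (487.4783935546875, 183.2692413330078)
side 78 [246.5 346.9] [398.2 281.9  75. ] (404.072265625, 281.8316650390625)
side 132 [164.4 374.1] [453.3 395.6  72.4] (471.9259948730469, 391.7781066894531)
```

View pics/c8.png

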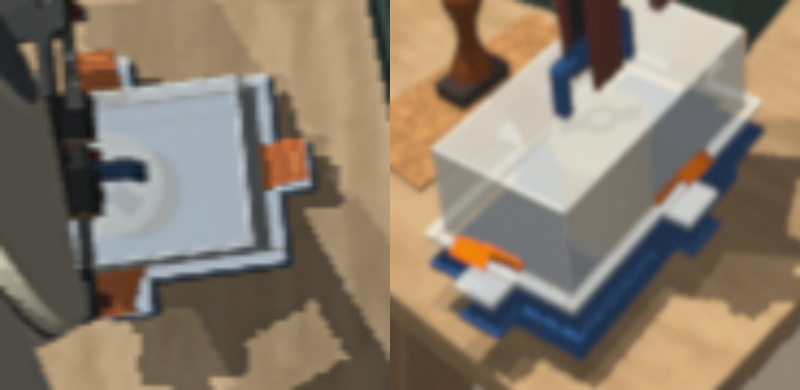

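Flange and rim outlines coincide within about 2 mm, since the slim blue margin on the right matches the parallax. Seating it slowly.

Call:
jog_arm --travel '[[0,0,-0.005],[0,0,-0.01],[0,0,-0.014],[0,0,-0.018],[0,0,-0.022],[0,0,-0.026],[0,0,-0.029],[0,0,-0.031],[0,0,-0.033],[0,0,-0.034]]' --dr '[[0,0,0],[0,0,0],[0,0,0],[0,0,0],[0,0,0],[0,0,0],[0,0,0],[0,0,0],[0,0,0],[0,0,0]]'

```text
t: 28.7
ee_pos: [470.8, 287.7, 96.9]
orientation: [3.135, 0.2, -0.002]
ft_force: [-1.4, -1.3, 2.8]
width: 11.8
```

Call:
jog_arm --travel '[[0,0,0],[0,0,0],[0,0,0],[0,0,0],[0,0,0],[0,0,0],[0,0,0],[0,0,0],[0,0,0],[0,0,0]]' --dr '[[0,0,0],[0,0,0],[0,0,0],[0,0,0],[0,0,0],[0,0,0],[0,0,0],[0,0,0],[0,0,0],[0,0,0]]' --hand 1

```text
t: 29.7
ee_pos: [470.8, 287.7, 96.9]
orientation: [3.135, 0.2, -0.002]
ft_force: [-0.7, 0.3, -0.2]
width: 86.2
```

Call:
jog_arm --travel '[[0,0,0.02],[0,0,0.06],[0,0,0.1],[0,0,0.15],[0,0,0.2],[0,0,0.2],[0,0,0.2],[0,-0.1,0.2],[0,-0.2,0.2],[0,-0.3,0.2]]' --dr '[[0,0,0],[0,0,0],[0,0,0],[0,0,0],[0,0,0],[0,0,0],[0,0,0],[0,0,0],[0,0,0],[0,0,0]]'

```text
t: 30.7
ee_pos: [469.8, 166.4, 175.7]
orientation: [3.134, 0.202, -0.005]
ft_force: [0.1, -0.8, -0.2]
width: 87.8
```

Call:
jog_arm --travel '[[0,-0.1,0],[0,-0.2,0],[0,-0.3,0],[0,-0.4,0],[0,-0.4,0],[0,-0.4,0],[0,-0.4,0],[0,-0.4,0],[0,-0.4,0],[0,-0.4,0]]' --dr '[[0,0,0],[0,0,0],[0,0,0],[0,0,0],[0,0,0],[0,0,0],[0,0,0],[0,0,0],[0,0,0],[0,0,0]]' --hand -1

```text
t: 31.7
ee_pos: [469.7, 7.1, 175.7]
orientation: [3.134, 0.204, -0.006]
ft_force: [0.5, 0.3, 0.2]
width: 11.1
```

```bash
python3 m.py 9; python3 -c "
import cv2,sys
sys.path.insert(0,'.')
from h import *
im=cap('top'); w=cloud(im)
m=(abs(w[...,0]-471)<60)&(abs(w[...,1]-287)<100)
q=w[m&(w[...,2]>80)&(w[...,2]<100)]; print('cover top',len(q),q.mean(0),np.linalg.lstsq(np.c_[q[:,:2]-q[:,:2].mean(0),np.ones(len(q))],q[:,2],rcond=None)[0])
q=w[m&(w[...,2]>108)]; print('handle',len(q),q.mean(0),cv2.minAreaRect(q[:,:2].astype(np.float32)))
a=cv2.imread('pics/top9.png')[210:300,150:260];b=cv2.imread('pics/side9.png')[290:420,130:290]
cv2.imwrite('pics/c9.png',np.hstack([cv2.resize(a,(390,390)),cv2.resize(b,(410,390))]))"
```

```text
{'t': 31.7, 'qpos': [-0.01, 0.266, 2.0, -0.001, 0.878, -0.139], 'ee_pos': [469.731, 7.139, 175.659], 'orientation': [3.134, 0.204, -0.006], 'ft_force': [0.488, 0.337, 0.168], 'width': 11.109}
[[0.992, 0.13, -0.003], [0.13, -0.992, -0.001], [-0.004, 0.0, -1.0]]
top 60 [193.2 226.8] [539.8 295.   59.2] (541.1692504882812, 295.18670654296875)
top 62 [235.8 247.3] [486.8 183.4  56.1] (486.9718933105469, 182.89036560058594)
top 48 [152.9 257.9] [458.4 394.7  63.2] (458.0638732910156, 395.0085754394531)
top 64 [197.7 277.9] [407.6 278.6  59.6] (407.3697814941406, 278.8726806640625)
side 92 [247.  353.3] [399.4 280.5  61.1] (405.527099609375, 273.02630615234375)
side 130 [165.9 381.1] [452.1 395.9  60. ] (453.66265869140625, 390.7049865722656)
cover top 2718 [472.10585381 284.78204483  89.2358245 ] [1.47816101e-03 2.37255299e-03 8.92358245e+01]
handle 143 [472.56839856 284.40278109 120.06264265] ((472.98858642578125, 286.0044250488281), (12.19589900970459, 69.92520904541016), 7.099005222320557)
```

View pics/c9.png

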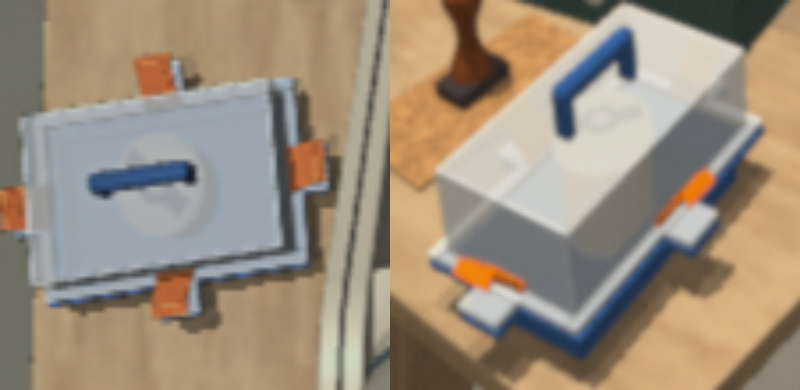

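Cover seated: top at 89 mm, level, and all four tabs still up. Pressing the right tab first.

Call:
jog_arm --travel '[[0.01,0.1,0],[0.02,0.2,0],[0.03,0.3,0],[0.038,0.39,0],[0.038,0.425,0],[0.038,0.425,-0.06],[0.038,0.425,-0.13],[0.038,0.425,-0.19],[0.038,0.425,-0.23],[0.038,0.425,-0.24]]' --dr '[[0,0,0],[0,0,0],[0,0,0],[0,0,0],[0,0,0],[0,0,0],[0,0,0],[0,0,0],[0,0,0],[0,0,0]]'

```text
t: 32.85
ee_pos: [483.6, 175.7, 78.0]
orientation: [3.133, 0.203, -0.011]
ft_force: [0.3, 0.1, -0.3]
width: 0.5
```

Call:
jog_arm --travel '[[0,0,-0.015],[0,0,-0.03],[0,0,-0.04],[0,0,-0.05],[0,0,-0.06],[0,0,-0.068],[0,0,-0.076],[0,0,-0.082],[0,0,-0.087],[0,0,-0.09]]' --dr '[[0,0,0],[0,0,0],[0,0,0],[0,0,0],[0,0,0],[0,0,0],[0,0,0],[0,0,0],[0,0,0],[0,0,0]]'

```text
t: 33.85
ee_pos: [483.8, 175.8, 43.2]
orientation: [3.133, 0.203, -0.011]
ft_force: [-5.9, -4.9, 32.1]
width: 0.4
```

Call:
jog_arm --travel '[[0,0,0.08],[0,0,0.17],[0,0,0.26],[0,0.02,0.29],[-0.01,0.1,0.29],[-0.02,0.2,0.29],[-0.03,0.3,0.29],[-0.05,0.4,0.29],[-0.068,0.5,0.29],[-0.068,0.556,0.29]]' --dr '[[0,0,0],[0,0,0],[0,0,0],[0,0,0],[0,0,0],[0,0,0],[0,0,0],[0,0,0],[0,0,0],[0,0,0]]'

```text
t: 34.85
ee_pos: [454.8, 401.2, 157.9]
orientation: [3.133, 0.206, -0.013]
ft_force: [0.1, -0.1, 0.0]
width: 0.7
```

Call:
jog_arm --travel '[[0,0,-0.05],[0,0,-0.12],[0,0,-0.18],[0,0,-0.205],[0,0,-0.22],[0,0,-0.235],[0,0,-0.25],[0,0,-0.26],[0,0,-0.27],[0,0,-0.275]]' --dr '[[0,0,0],[0,0,0],[0,0,0],[0,0,0],[0,0,0],[0,0,0],[0,0,0],[0,0,0],[0,0,0],[0,0,0]]'

```text
t: 35.85
ee_pos: [455.2, 401.4, 48.2]
orientation: [3.133, 0.206, -0.011]
ft_force: [-0.5, 0.7, 1.6]
width: 0.5
```

Call:
jog_arm --travel '[[0,0,-0.002],[0,0,-0.004],[0,0,-0.006],[0,0,-0.008],[0,0,-0.009],[0,0,-0.01],[0,0,-0.011],[0,0,-0.0115],[0,0,-0.0115],[0,0,-0.0115]]' --dr '[[0,0,0],[0,0,0],[0,0,0],[0,0,0],[0,0,0],[0,0,0],[0,0,0],[0,0,0],[0,0,0],[0,0,0]]'

```text
t: 36.85
ee_pos: [455.1, 401.4, 43.8]
orientation: [3.133, 0.206, -0.012]
ft_force: [-1.6, 1.1, 5.6]
width: 0.2
```

Call:
jog_arm --travel '[[0,0,0.08],[0,0,0.17],[0,0,0.26],[0.02,-0.02,0.29],[0.06,-0.07,0.29],[0.1,-0.12,0.29],[0.14,-0.17,0.29],[0.18,-0.22,0.29],[0.21,-0.25,0.29],[0.219,-0.261,0.29]]' --dr '[[0,0,0],[0,0,0],[0,0,0],[0,0,0.08],[0,0,0.16],[0,0,0.24],[0,0,0.32],[0,0,0.4],[0,0,0.48],[0,0,0.56]]'

```text
t: 37.85
ee_pos: [543.6, 295.2, 159.3]
orientation: [2.741, 1.524, -0.011]
ft_force: [0.8, -0.1, -0.7]
width: 0.4
```

Call:
jog_arm --travel '[[0,0,0],[0,0,0],[0,0,0],[0,0,0],[0,0,0],[0,0,0],[0,0,0],[0,0,0],[0,0,0],[0,0,0]]' --dr '[[0,0,0.08],[0,0,0.16],[0,0,0.24],[0,0,0.32],[0,0,0.4],[0,0,0.43],[0,0,0.44],[0,0,0.44],[0,0,0.44],[0,0,0.44]]'

```text
t: 38.85
ee_pos: [543.5, 295.1, 159.1]
orientation: [2.063, 2.36, -0.008]
ft_force: [0.6, -0.1, 0.4]
width: 0.6
```

```bash
python3 m.py 10
```

```text
{'t': 38.85, 'qpos': [0.482, 0.49, 1.688, -0.01, 0.966, -1.217], 'ee_pos': [543.531, 295.098, 159.144], 'orientation': [2.063, 2.36, -0.008], 'ft_force': [0.564, -0.105, 0.359], 'width': 0.558}
[[-0.134, 0.991, 0.002], [0.991, 0.134, -0.008], [-0.009, 0.001, -1.0]]
top 62 [197.1 277.5] [408.6 280.3  59.4] (409.57489013671875, 280.8177185058594)
side 96 [245.9 354.1] [399.7 282.9  60.9] (405.4107971191406, 281.63018798828125)
side 315 [165.6 389.3] [455.9 396.2  42.6] (462.32135009765625, 395.1593322753906)
```

Call:
jog_arm --travel '[[0,0,-0.06],[0,0,-0.12],[0,0,-0.18],[0,0,-0.2],[0,0,-0.22],[0,0,-0.24],[0,0,-0.255],[0,0,-0.27],[0,0,-0.275],[0,0,-0.278]]' --dr '[[0,0,0],[0,0,0],[0,0,0],[0,0,0],[0,0,0],[0,0,0],[0,0,0],[0,0,0],[0,0,0],[0,0,0]]'

```text
t: 39.95
ee_pos: [543.7, 295.3, 48.2]
orientation: [2.062, 2.36, -0.007]
ft_force: [1.1, 0.6, 1.7]
width: 0.1
```

Call:
jog_arm --travel '[[0,0,-0.002],[0,0,-0.004],[0,0,-0.006],[0,0,-0.007],[0,0,-0.008],[0,0,-0.009],[0,0,-0.009],[0,0,-0.009],[0,0,-0.009],[0,0,-0.009]]' --dr '[[0,0,0],[0,0,0],[0,0,0],[0,0,0],[0,0,0],[0,0,0],[0,0,0],[0,0,0],[0,0,0],[0,0,0]]'

```text
t: 40.95
ee_pos: [543.6, 295.2, 44.5]
orientation: [2.062, 2.361, -0.007]
ft_force: [0.6, 1.0, 1.6]
width: 0.5
```

Call:
jog_arm --travel '[[0,0,-0.001],[0,0,-0.002],[0,0,-0.003],[0,0,-0.003],[0,0,-0.003],[0,0,0.02],[0,0,0.08],[0,0,0.15],[0,0,0.23],[0,0,0.29]]' --dr '[[0,0,0],[0,0,0],[0,0,0],[0,0,0],[0,0,0],[0,0,0],[0,0,0],[0,0,0],[0,0,0],[0,0,0]]'

```text
t: 41.95
ee_pos: [543.5, 295.2, 162.5]
orientation: [2.062, 2.361, -0.007]
ft_force: [1.0, 0.1, -0.7]
width: 0.5
```

Call:
jog_arm --travel '[[-0.06,-0.007,0],[-0.14,-0.016,0],[-0.22,-0.025,0],[-0.29,-0.034,0],[-0.34,-0.04,0],[-0.36,-0.042,0],[-0.362,-0.042,-0.03],[-0.362,-0.042,-0.09],[-0.362,-0.042,-0.15],[-0.362,-0.042,-0.19]]' --dr '[[0,0,0],[0,0,0],[0,0,0],[0,0,0],[0,0,0],[0,0,0],[0,0,0],[0,0,0],[0,0,0],[0,0,0]]'

```text
t: 42.95
ee_pos: [399.1, 278.3, 84.5]
orientation: [2.063, 2.36, -0.008]
ft_force: [0.1, -0.3, -0.5]
width: 0.1
```

Call:
jog_arm --travel '[[0,0,-0.02],[0,0,-0.04],[0,0,-0.055],[0,0,-0.07],[0,0,-0.082],[0,0,-0.091],[0,0,-0.097],[0,0,-0.1],[0,0,-0.102],[0,0,-0.102]]' --dr '[[0,0,0],[0,0,0],[0,0,0],[0,0,0],[0,0,0],[0,0,0],[0,0,0],[0,0,0],[0,0,0],[0,0,0]]'

```text
t: 43.95
ee_pos: [399.3, 278.4, 43.8]
orientation: [2.063, 2.36, -0.008]
ft_force: [-0.9, -0.6, 2.2]
width: 0.3
```

Call:
jog_arm --travel '[[0,0,0.03],[0,0,0.1],[0,0,0.2],[0,0,0.3],[0,-0.1,0.35],[0,-0.2,0.35],[0,-0.3,0.35],[0,-0.4,0.35],[0,-0.5,0.35],[0,-0.6,0.35]]' --dr '[[0,0,0],[0,0,0],[0,0,0],[0,0,0],[0,0,0],[0,0,0],[0,0,0],[0,0,0],[0,0,0],[0,0,0]]'

```text
t: 44.95
ee_pos: [399.5, 36.9, 184.9]
orientation: [2.061, 2.359, -0.006]
ft_force: [0.2, -0.2, 0.3]
width: 0.3
```

```bash
python3 m.py 11; python3 -c "
from h import *
im=cap('top'); w=cloud(im)
m=(abs(w[...,0]-471)<60)&(abs(w[...,1]-287)<100)
q=w[m&(w[...,2]>80)&(w[...,2]<100)]; print('cover top',len(q),q.mean(0))
q=w[m&(w[...,2]>108)]; print('handle',len(q),cv2.minAreaRect(q[:,:2].astype(np.float32)))
q=w[(abs(w[...,0]-650)<50)&(abs(w[...,1]-250)<60)&(w[...,2]>65)&(w[...,2]<95)]; print('stamp',len(q),q.mean(0))
a=cv2.imread('pics/top11.png')[170:300,145:265];b=cv2.imread('pics/side11.png')[260:420,110:290]
cv2.imwrite('pics/c11.png',np.hstack([cv2.resize(a,(390,420)),cv2.resize(b,(410,420))]))"
```

```text
{'t': 44.95, 'qpos': [0.069, 0.148, 2.133, -0.011, 0.857, -1.629], 'ee_pos': [399.506, 36.9, 184.911], 'orientation': [2.061, 2.359, -0.006], 'ft_force': [0.211, -0.189, 0.253], 'width': 0.337}
[[-0.134, 0.991, 0.004], [0.991, 0.134, -0.008], [-0.009, 0.003, -1.0]]
top 15 [198.6 272.9] [421.  281.   44.3] (420.85394287109375, 281.1167297363281)
side 256 [246.7 362.3] [401.  281.1  43. ] (403.0863342285156, 280.6714172363281)
side 319 [165.1 389.2] [456.5 396.5  42.6] (456.813720703125, 394.57659912109375)
cover top 2698 [473.56178099 286.42468942  89.17884616]
handle 144 ((474.8571472167969, 286.3035888671875), (12.680649757385254, 67.57077026367188), 6.856825828552246)
stamp 114 [652.24818281 246.97534528  82.41803509]
```

View pics/c11.png

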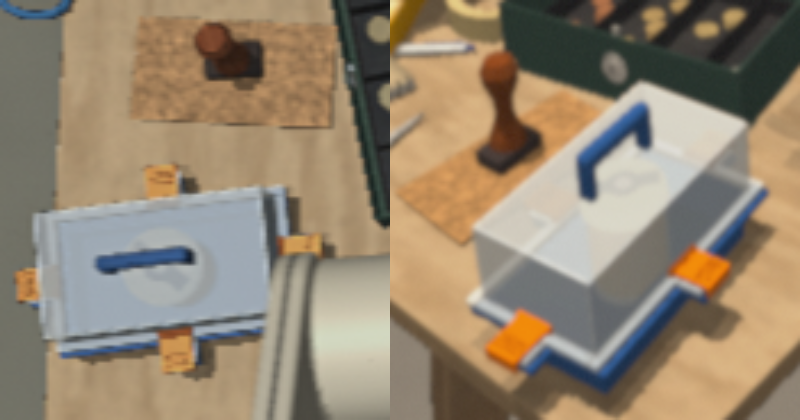

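The stamp is on the mat, and the tabs look flat in both views. I'll check the tab heights numerically, then hand in.

```bash
python3 -c "
from h import *
im=cap('top'); w=cloud(im); hsv=cv2.cvtColor(im['pixels'],cv2.COLOR_RGB2HSV)
m=cv2.inRange(hsv,(5,120,150),(25,255,255))>0
ok=True
for n,(x,y) in dict(back=(545,297),front=(402,279),left=(456,400),right=(487,175)).items():
    q=w[m&(abs(w[...,0]-x)<22)&(abs(w[...,1]-y)<22)&(w[...,2]>20)]
    print(n,len(q),np.percentile(q[:,2],[5,50,95]).round(1)); ok&=abs(np.median(q[:,2])-43.5)<4
print(ok)
if ok: print(ticket.close_job())
"
```

```text
back 88 [40.3 43.9 47.1]
front 100 [40.1 43.7 47.7]
left 55 [40.6 44.4 47. ]
right 59 [40.4 44.1 47.3]
True
the job is handed in; nothing more can be done
None
```

The honey order is packed and the job is handed in at about 45 s; the hand-in reports no verdict.

- **What was there:** Only the stamp stood in the tray, and I found one honey jar and no yellow-lidded jar.
- **What I did:** I stood the stamp on the cork mat and put the honey jar upright in the middle of the tray. I then set the cover on the rim, let go of it, and pressed all four tabs.
- **Last checks:**
  - All four tabs have a median height of 43.7 to 44.4 mm; fully flat is 43.5 mm.
  - The cover's top is at 89 mm, which is its seated height. It read level before the tabs were pressed.
  - The stamp is upright on the mat, and the arm is clear of everything.
- **Disagreements:**
  - The camera and robot positions differed by 2–4 mm, mostly in x.
  - The cover appears to have shifted about 2 mm in +x while the tabs were pressed. That is within its 3.5 mm play and the 7 mm limit.
  - Pressing the right tab took about 32 N, because the finger reached the stop.

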